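# Double the cups and hold the specimen over them in sprung tongs

## Task

Get the freshly etched specimen ready for rinsing: nest the white cup fully home in the blue cup, which stays where it is and catches any overflow. Then pick up the red resin mount from its white tile with the sprung steel tongs only, squeezing them until the pointer stands in the green zone of their scale and never so far that the rubber pads are crushed right down, and hold the mount level over the middle of the nested cups, a few centimetres clear of the rim. Finish holding it there for the rinse, still and with the pointer in the green zone: put nothing down at the end, and leave the bottles and the loupe alone.

Things in the scene. Friction and masses are not known exactly. Their poses are not given: they have to be found in the camera images.
- cup_in: white porcelain cup to be nested, loose, 46 mm tall, 90 g. Origin: middle of its underside, z up. Foot 36 mm across, 2 mm walls widening upward to an upright-sided rim collar 58 mm across, 39 to 46 mm above the origin: grasp it across the collar, with the fingertips no lower than the collar so that they pass over the blue rim. Mouth 53 mm wide inside; inner floor 14 mm above the origin.
- cup_out: blue porcelain cup of exactly the same shape, loose, standing on the bench; the white cup goes into it. Origin: middle of its underside, z up. Fully home, the white cup's foot rests on the blue cup's inner floor: its origin is then 14 mm above the blue one's and its rim 60 mm above the bench.
- mounting_press: tall white press, 0.38 m high, fixed, to the right (-y) of the work. Its flat left side runs from about x 0.42, y 0.19 to x 0.67, y 0.24: keep the gripper's body clear of it; near it close the fingers along that side. Opposite, at y 0.47, x 0.51 to 0.60, stand the columns of a test stand.
- thumb_a (a point): tongs: middle of the outer face of one arm's ribbed thumb plate (40 mm long, 14 mm high), 7 mm above the tongs' underside. The tongs are one loose sprung piece, 195 mm long, 0.1 kg, lying flat, arms 14 mm high, joined by a bow 85 mm behind the thumb plates; jaws 80 mm ahead of these. Pinch both thumb plates from above, fingertips near the underside: 55 mm apart outside at rest, 44 mm at mid-green.
- thumb_b (a point): tongs: the same point on the other arm (with the black pointer). Grip at the middle between thumb_a and thumb_b; from there to the middle between jaw_a and jaw_b is the way the tongs point. Each plate needs about 4 N to start closing the arms, 7 N at mid-green when empty and 15 N at mid-green on the mount, so a gripper set 3 to 5 mm narrower than at rest carries them safely.
- jaw_a (a point): tongs: middle of the inner face of one steel jaw plate (34 mm long), 7 mm above the tongs' underside. Tip gap = distance from jaw_a to jaw_b. Each plate carries a sprung rubber pad (30 mm long, 13 mm high) with a shallow V face, 8 mm in from the plate at the V, yielding up to 6.5 mm. The mount goes upright between the pads, midway between jaw_a and jaw_b.
- jaw_b (a point): tongs: the same point on the other jaw plate. Tip gap 62 mm at rest (46 mm between the pads); the pads meet the mount at about 47 mm; green zone 44.5 to 37.5 mm, middle 41 mm; red below that; below 35.5 mm the pads are crushed right down. The gap changes by 1.94 mm for each mm between the thumb plates.
- tongs_arm (a joint): closing angle of the tongs, rad: 0 at rest, grows as they are squeezed; tip gap = 62 mm - 165 mm x angle. A brass strap across the arms, 42 mm ahead of the thumb plates, shows it: the black pointer stands in the green field from 0.106 to 0.148 (middle 0.127), beyond that in red.
- mount_c (a point): red resin mount: a disc 30 mm across and 18 mm high standing on the white tile; this point is its centre, 9 mm above its underside, z up. About 25 g. Only the tongs may hold it.
- tile: white ceramic tile 50 x 50 x 10 mm, fixed, on which the mount stands. Origin: middle of its underside.
- wash_bottle: white wash bottle with blue spout, 170 mm tall, behind the work; leave it alone. Origin: middle of its underside.
- dropper: brown dropper bottle, 33 mm across, 82 mm tall, behind the work; leave it alone. Origin: middle of its underside.
- loupe: black eye loupe, 38 mm across, 37 mm tall, near the front corner of the press; leave it alone. Origin: middle of its underside.

How it is judged:
On the way, in this order (a step that is already met when the one before it is completed fails the run):
1. the white cup is nested upright and fully home in the blue cup and let go (horizontal distance between cup_in and cup_out below 0.004 m and z of cup_in in the frame of cup_out between 0.01 and 0.0175 m and angle between each of cup_in, cup_out's own z axis and vertical below 0.1 rad and height (world z) of cup_out below 0.004 m and distance of cup_out from where it was at the start of the episode below 0.03 m and contact force between the fingers and cup_in below 0.1 N), for 0.3 s.
2. the mount is lifted clear of the tile in the jaws of the tongs, pointer in the green zone, fingers not on the mount (value of joint tongs_arm between 0.1061 and 0.1485 rad and contact force between tongs and mount above 1 N and contact force between the fingers and mount below 0.1 N and z of mount_c in the frame of tile above 0.029 m), for 0.2 s.
At the end, for the whole second after the job is handed in: Still holding: mount in the tongs alone, level (0.25 rad), within 16 mm of the cups' axis, underside 5 to 75 mm above the rim, touching no cup; tip gap steady at 37.5 to 44.5 mm; white cup home in the blue one (axes within 4 mm, 10 to 17.5 mm up), untouched, blue cup within 30 mm of its start (all of step 1 and value of joint tongs_arm between 0.1061 and 0.1485 rad and contact force between tongs and mount above 1 N and contact force between the fingers and mount below 0.1 N and horizontal distance between mount_c and cup_in below 0.016 m and z of mount_c in the frame of cup_in between 0.06 and 0.13 m and angle between mount_c's own z axis and vertical below 0.25 rad and contact force between each of mount, tongs and cup_in below 0.05 N and contact force between the fingers and tongs above 2 N and linear speed of mount below 0.02 m/s and velocity of joint tongs_arm between -0.05 and 0.05 rad/s); the arm keeps its last pose, push and grip.
It fails at once if the tongs are squeezed until the pads are crushed right down (tip gap under 35.5 mm) (value of joint tongs_arm above 0.1606 rad).
It fails at once if the fingers touch the mount (contact force between the fingers and mount above 0.5 N).
It fails at once if the wash bottle is moved more than 20 mm or tipped (distance of wash_bottle from where it was at the start of the episode above 0.02 m or angle between wash_bottle's own z axis and vertical above 0.3 rad).
It fails at once if the brown dropper bottle is moved more than 20 mm or tipped (distance of dropper from where it was at the start of the episode above 0.02 m or angle between dropper's own z axis and vertical above 0.3 rad).
It fails at once if the loupe is moved more than 20 mm or tipped (distance of loupe from where it was at the start of the episode above 0.02 m or angle between loupe's own z axis and vertical above 0.3 rad).
It also fails if it takes over 58 s, if anything falls off the work surface, if the arm or the gripper's body presses on something with over 40 N, if the wrist force passes 120 N, or if a joint passes its speed limit or range.

## Robot

A 7-joint arm with a two-finger parallel gripper is mounted at the origin on a cart in front of the work surface, level with it; the furniture and walls round the work are solid. World frame = base frame: x ahead of the robot, y to its left, z up, the work surface at z = 0. Lengths are in m, angles in rad, forces in N, time in s.
With the tool pointing down it reaches from about 0.4 to 0.85 m from the base axis. Payload 10.4 kg.
Tool frame: the origin (TCP) lies midway between the tips of the shut fingers; the grasp point (between the pads) lies 19 mm behind it; z points along the fingers, y is the line along which they close (so a half turn about z gives the same grasp; the last joint's range is limited). The gripper opens to 87 mm and grips with 3 to 60 N. Pads are 19 mm wide; open, the fingers measure 117 mm over their backs; the gripper's body (75 mm by 190 mm) begins 51 mm behind the grasp point.
Start: joints at [-1.213, 0.332, -0.065, 1.46, 0.022, 1.35, -0.088], TCP at [0.232, 0.58, 0.223] pointing down, gripper open.
Joint ranges: [-2.6, 2.6], [-0.5, 2.12], [-1.47, 1.34], [0.16, 2.42], [-1.27, 4.41], [0.06, 2.06], [-2.6, 2.6]. Speed limits (rad/s): [2.22, 2.22, 2.79, 2.79, 3.14, 3.14, 3.14].

## Interface

Orientations are given as a unit quaternion [x, y, z, w].
In Python, from bench import r gives the robot as it stands.
- The arm moves only by the tool apply_moves, never from a script. Its argument "steps" is a list of rows, each a list of 7 numbers: the turn, a rotation vector about the tool's x, y, z in rad, then the shift along the tool's x, y, z in mm, then the opening, from -1 (shut) to 1 (fully open). In form: [[ax, ay, az, x, y, z, claw], ...]. A call has 1 to 20 rows; each row is the pose to reach, as a shift and turn from the pose commanded when the call began, along the tool's axes at that moment; what a row does not reach only later rows make up. A row lasts 1/12 s, in which the tool goes at most 41.7 mm and 7.16 degrees, less where a joint would pass 70% of its speed; a pose out of reach is approached as far as the arm can. A call with a gripper value outside its range is refused whole. The fingers move at their own pace and stop on an object; "force" is the grip in N (left out, the last holds). Time passes only in rows, so rows that repeat a pose let the fingers close. It gives the time, the measured TCP pose, the force, the opening and the grip force at its end, in the units of the state.
- r.read_state(): the state, without advancing time (a new reading comes with each control period).
- r.camera(name): name is "scene" or "top"; returns a dict with "pixels" (420x560x3 uint8, red, green, blue), "z_map" (420x560 float32, m along the optical axis (not along the pixel's ray), 0 where there is no reading), "fovy" (degrees; the focal length in pixels is half the picture's height over the tangent of half this angle, whatever the lens; pixels are square), "cx", "cy" (the principal point, pixels), "position" and "orientation" of the camera in the world. Camera axes: x right, y down, z forward; pixel columns grow to the right and rows downward; lengths in m; the calibration is good to about 2 mm. A picture is of the moment at which its call begins.
- r.close_job(): hands the job in; it is judged then, once.
The state is a dict: "time": time; "joint_positions": joint angles; "joint_vel": joint speeds; "joint_torque": joint torques, N m; "ee_pos": TCP position; "eef_rot": TCP orientation; "ft_force": force on the tool from outside, world axes, zero at the start; "torque": the same for the moment, N m; "width": finger opening in m; "grip_force": force on a finger pad.
Only numpy, scipy, OpenCV 4.12 (cv2) and the standard library are available. Lean on these libraries where they do the work, as an engineer would, in place of code of your own. Each camera call takes 0.05 s, during which the arm holds its last target. There are 200 camera calls.

## Working session

There is one attempt and no reset: what is moved stays moved. The work goes in short steps, Python scripts to look and compute and a tool call to move; the robot and the scene stay as the last step left them, time stands still between calls to the robot, and variables do not carry over. Pictures are saved under pics/ and viewed, at most 10 in all, crops included, and the job is handed in when it is done.

Besides the shell and the picture viewer there is one more tool, called in YAML: its name, and indented under it one key for each argument. apply_moves: Moves the arm, as the interface text tells. Its arguments: {"type":"object","properties":{"steps":{"type":"array","items":{"type":"array","items":{"type":"number"}}},"force":{"type":"number"}},"required":["steps"]}

```bash
mkdir -p pics; ls; cat > h.py <<'E'
import numpy as np, cv2
from scipy.spatial.transform import Rotation as R
from bench import r
def cam(n,save=None):
    c=r.camera(n); 
    h=c["pixels"].shape[0]; c["f"]=h/2/np.tan(np.radians(c["fovy"])/2)
    o=c["orientation"]; c["R"]=R.from_quat(o).as_matrix() if np.size(o)==4 else np.array(o).reshape(3,3)
    c["p"]=np.array(c["position"])
    if save: cv2.imwrite(save,c["pixels"][:,:,::-1])
    return c
def ray(c,u,v): return c["R"]@np.array([(u-c["cx"])/c["f"],(v-c["cy"])/c["f"],1])
def plane(c,u,v,z):
    d=ray(c,u,v); return c["p"]+d*(z-c["p"][2])/d[2]
def cloud(c):
    v,u=np.mgrid[:c["z_map"].shape[0],:c["z_map"].shape[1]]
    d=np.stack([(u-c["cx"])/c["f"],(v-c["cy"])/c["f"],np.ones(u.shape)],-1)*c["z_map"][...,None]
    return d@c["R"].T+c["p"]
def px(c,P):
    q=c["R"].T@(np.array(P)-c["p"]); return q[:2]/q[2]*c["f"]+[c["cx"],c["cy"]]
E
python3 - <<'E'
from h import *
for n in("scene","top"):
    c=cam(n,f"pics/{n}0.png"); print(n,c["p"],c["R"].round(3).tolist(),c["f"],c["cx"],c["cy"])
    np.savez(f"{n}0.npz",**{k:c[k] for k in("pixels","z_map","f","R","p","cx","cy")})
print(r.read_state())
E
```

```text
pics
scene [-0.35736646  0.75040578  0.56510723] [[-0.491, -0.412, 0.767], [-0.871, 0.214, -0.442], [0.018, -0.886, -0.464]] 491.66808941822774 270.82406782645114 214.45020692416594
top [0.36831854 0.25052408 1.02478822] [[0.01, -0.99, 0.143], [-1.0, -0.013, -0.022], [0.024, -0.142, -0.99]] 517.1607427456034 281.51729361469245 212.2373791049293
{'time': 0.1, 'joint_positions': array([-1.2125907 ,  0.33282518, -0.06468743,  1.46083811,  0.02161312,
        1.34993425, -0.08849319]), 'joint_vel': array([ 9.59705443e-04, -6.43378160e-04,  3.76121200e-05, -2.03457700e-03,
        1.47111089e-04, -8.14529555e-04,  3.90399681e-04]), 'joint_torque': array([ 2.15450666e-03, -6.24542141e+01,  2.51949270e-02, -3.90717459e+01,
       -6.13432657e-02,  3.66753596e-02,  9.49100058e-05]), 'ee_pos': array([0.23217752, 0.57989682, 0.22183236]), 'eef_rot': array([ 1.89246245e-01,  9.81929443e-01, -6.48865931e-04, -8.61202947e-05]), 'ft_force': array([ 0.50662265,  0.09132454, -0.41851511]), 'torque': array([ 0.0728955 ,  0.01235373, -0.02681622]), 'grip_force': 0.0, 'width': 0.08694168901722481}
```

View pics/top0.png

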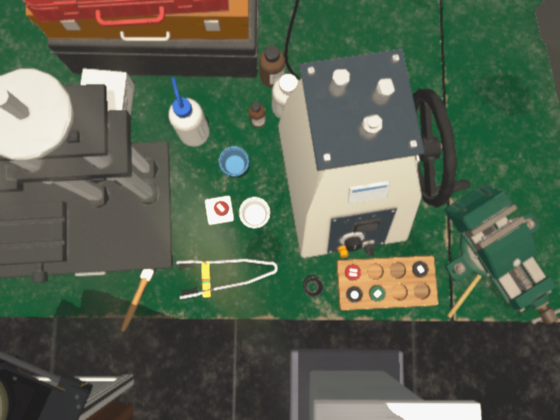

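View pics/scene0.png

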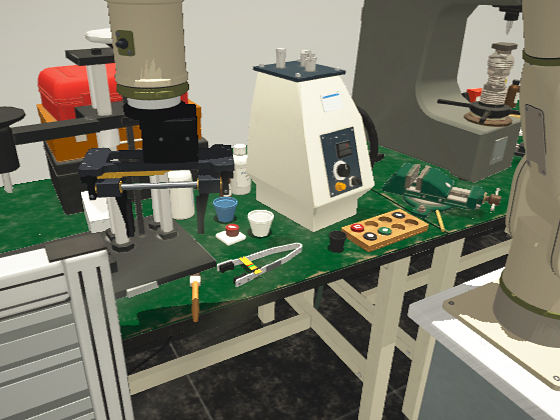

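The top view shows the blue cup at (234,161), the white cup at (255,212), the mount on its tile at (220,209) and the tongs from the bow at (275,267) to jaws near (180,280). The scene view agrees, with the gripper off to the left.

```bash
python3 - <<'E'
from h import *
d=dict(np.load("top0.npz"));P=cloud(d)
im=d["pixels"]
def rim(cu,cv,zlo=.040,zhi=.052,rad=26):
    v,u=np.mgrid[:420,:560]; m=(np.hypot(u-cu,v-cv)<rad)&(P[...,2]>zlo)&(P[...,2]<zhi)
    q=P[m][:,:2]; c,rr=cv2.minEnclosingCircle(q.astype(np.float32)); print(c,rr*1e3,P[m][:,2].mean(),m.sum())
rim(234,161);rim(255,212)
hsv=cv2.cvtColor(im,cv2.COLOR_RGB2HSV)
v,u=np.mgrid[:420,:560]
# mount: red
m=((hsv[...,0]<8)|(hsv[...,0]>170))&(hsv[...,1]>110)&(np.hypot(u-221,v-209)<18)
q=P[m&(P[...,2]>.022)];c,rr=cv2.minEnclosingCircle(q[:,:2].astype(np.float32));print("mount",c,rr,q[:,2].mean(),len(q), plane(d,u[m].mean(),v[m].mean(),.028))
q=P[(P[...,2]>.006)&(P[...,2]<.014)&(np.hypot(u-219,v-210)<22)];print("tile",cv2.minAreaRect((q[:,:2]*1e3).astype(np.float32)))
for n,(a,b) in dict(wash=(187,122),drop=(257,112),loupe=(313,286)).items():
    print(n,plane(d,a,b,0.04))
print("tongs bow",plane(d,276,267,.014))
s=im[225:315,165:295][:,:,::-1];cv2.imwrite("pics/t1.png",cv2.resize(s,None,fx=6,fy=6,interpolation=2))
np.set_printoptions(precision=3,suppress=True)
E
```

```text
(0.6085546612739563, 0.32266974449157715) 29.05138023197651 0.04500417146247095 143
(0.5087774991989136, 0.28083935379981995) 29.046179726719856 0.04480086553874306 134
mount (0.5196000337600708, 0.34618282318115234) 0.014061002992093563 0.02792136500527007 104 [0.518766   0.34541107 0.028     ]
tile ((517.6605224609375, 351.68597412109375), (50.10199737548828, 49.47100067138672), 11.455157279968262)
wash [0.68703314 0.41577733 0.04      ]
drop [0.70991574 0.27869783 0.04      ]
loupe [0.37037044 0.16747178 0.04      ]
tongs bow [0.40631747 0.237401   0.014     ]
```

View pics/t1.png

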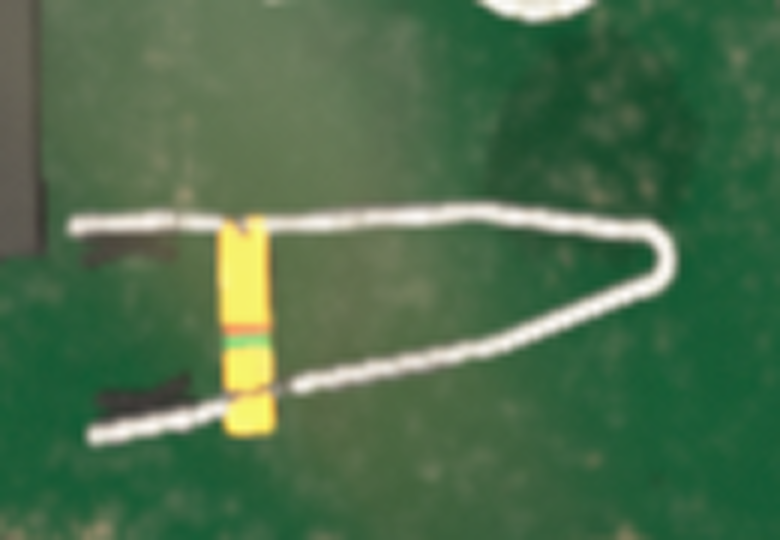

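The crop shows the tongs: bow end at about (278,268), jaw tips at (177,263) and (180,298), and the pointer on the arm nearer the robot, left of the strap's rest end. Next I fit the tongs axis and check the clearances.

```bash
python3 - <<'E'
from h import *
np.set_printoptions(precision=4,suppress=True)
d=dict(np.load("top0.npz"));P=cloud(d);im=d["pixels"];hsv=cv2.cvtColor(im,cv2.COLOR_RGB2HSV)
v,u=np.mgrid[:420,:560];box=(u>168)&(u<285)&(v>250)&(v<305)
m=box&(hsv[...,1]<50)&(hsv[...,2]>120)&(P[...,2]>.004)
print("z",np.percentile(P[m][:,2],[5,50,95]))
Q=np.array([plane(d,a,b,.014)[:2] for a,b in zip(u[m],v[m])])
yel=box&(hsv[...,0]>20)&(hsv[...,0]<35)&(hsv[...,1]>120); Y=np.array([plane(d,a,b,.016)[:2] for a,b in zip(u[yel],v[yel])])
tm=(plane(d,176.9,262.7,.014)+plane(d,180,297.5,.014))[:2]/2; bow=plane(d,277.6,268,.014)[:2]
for it in range(5):
    a=(tm-bow)/np.linalg.norm(tm-bow); n=np.array([-a[1],a[0]])
    s=(Q-bow)@a; t=(Q-bow)@n
    smin,smax=s.min(),s.max()
    # midline from symmetric bins
    S=[];M=[];W=[]
    for s0 in np.arange(smin+.03,smax-.006,.006):
        k=(s>s0)&(s<s0+.006); p=t[k&(t>0.0)];q=t[k&(t<0)]
        if len(p)>2 and len(q)>2: S.append(s0+.003);M.append((p.mean()+q.mean())/2);W.append(p.mean()-q.mean())
    k=np.polyfit(S,M,1); L=bow+0
    tm2=bow+a*.19+n*np.polyval(k,.19); bow=bow+n*np.polyval(k,0)+0*a; tm=tm2
a=(tm-bow)/np.linalg.norm(tm-bow);s=(Q-bow)@a
print("ang",np.degrees(np.arctan2(a[1],a[0])),"len",s.max()-s.min(),"W",np.c_[S,np.array(W)*1e3].round(3)[:,:].tolist())
print("thumb mid from tip",bow+a*(s.max()-.097),"from strap",Y.mean(0),Y.mean(0)-a*.042, "along diff",((Y.mean(0)-bow)@a-s.min()), s.max()-(Y.mean(0)-bow)@a)
g=(P[...,0]>.60)&(P[...,2]>.07)&(P[...,1]>.2)&(P[...,1]<.6)&(P[...,0]<.85)
k=g&(np.hypot(P[...,0]-.68,P[...,1]-.41)<.07);print("wash",P[k].min(0),P[k].max(0))
k=(P[...,2]>.05)&(np.hypot(P[...,0]-.705,P[...,1]-.28)<.03);print("drop",P[k].min(0),P[k].max(0))
k=(P[...,2]>.12)&(P[...,0]>.6)&(P[...,0]<.8)&(P[...,1]>.24)&(P[...,1]<.45);print("tall",P[k].min(0) ,np.c_[P[k][:,:2].round(2)*100//2*2,].astype(int)[::6].tolist()[:60])
k=(P[...,2]>.04)&(P[...,0]>.3)&(P[...,0]<.66)&(P[...,1]>.40)&(P[...,1]<.6);print("stand",P[k].min(0),P[k].max(0))
k=(P[...,2]>.02)&(P[...,0]>.3)&(P[...,0]<.45)&(P[...,1]>.12)&(P[...,1]<.2);print("loupe",P[k].min(0),P[k].max(0))
E
```

```text
z [0.0088 0.0141 0.0172]
ang 97.84348677907731 len 0.1915597547165686 W [[0.036, 30.852], [0.042, 32.834], [0.048, 35.64], [0.054, 39.446], [0.06, 41.032], [0.066, 42.857], [0.072, 44.487], [0.078, 46.799], [0.084, 48.304], [0.09, 48.933], [0.096, 48.814], [0.102, 50.175], [0.108, 50.709], [0.114, 52.337], [0.12, 50.823], [0.126, 50.395], [0.132, 52.209], [0.15, 59.079], [0.156, 62.052], [0.162, 62.926], [0.168, 63.086], [0.174, 63.885], [0.18, 64.481], [0.186, 66.195]]
thumb mid from tip [0.3928 0.3307] from strap [0.3813 0.3732] [0.387  0.3315] along diff 0.138141327012199 0.05341842770436961
wash [0.6483 0.3775 0.0703] [0.7282 0.4388 0.1713]
drop [0.6892 0.2646 0.0502] [0.7182 0.2939 0.0851]
tall [0.6608 0.2817 0.12  ] [[80, 38], [80, 42], [80, 42], [78, 42], [78, 42], [78, 42], [78, 42], [78, 42], [78, 42], [78, 42], [78, 42], [78, 44], [78, 42], [78, 42], [78, 44], [78, 42], [78, 44], [78, 44], [78, 42], [78, 44], [78, 44], [78, 42], [78, 44], [78, 42], [78, 44], [80, 42], [80, 44], [80, 44], [80, 44], [80, 44], [78, 42], [80, 44], [80, 42], [80, 40], [80, 38], [80, 44], [80, 44], [80, 42], [80, 42], [80, 40], [80, 38], [80, 38], [80, 36], [80, 36], [80, 34], [80, 34], [80, 32], [80, 30], [80, 28], [80, 44], [80, 42], [80, 42], [80, 40], [80, 40], [80, 38], [80, 36], [80, 36], [80, 34], [80, 34], [80, 32]]
stand [0.5094 0.4001 0.04  ] [0.66   0.6    0.4984]
loupe [0.3516 0.12   0.0202] [0.45   0.1988 0.1664]
```

apply_moves:
  steps:
    - [0,0,0.12,0,0,0,1]
    - [0,0,0.24,-10,-40,0,1]
    - [0,0,0.36,-20,-80,0,1]
    - [0,0,0.48,-30,-120,0,1]
    - [0,0,0.6,-40,-160,0,1]
    - [0,0,0.72,-50,-200,0,1]
    - [0,0,0.84,-60,-220,0,1]
    - [0,0,0.96,-80,-220,0,1]
    - [0,0,1.08,-100,-220,0,1]
    - [0,0,1.19,-120,-220,0,1]

```text
time: 0.93
ee_pos: [0.2624, 0.3307, 0.2227]
eef_rot: [0.709, 0.705, 0.0, -0.0]
ft_force: [-0.0, 0.8, -0.5]
width: 0.0869
grip_force: 0.0
```

apply_moves:
  steps:
    - [0,0,0,-10,40,0,1]
    - [0,0,0,-20,80,10,1]
    - [0,0,-0.1,-30,120,30,1]
    - [0,0,-0.1,-40,160,50,1]
    - [0,0,-0.1,-48,200,80,1]
    - [0,0,-0.1,-48,235,110,1]
    - [0,0,-0.1,-48,247,140,1]
    - [0,0,-0.1,-48,247,140,1]
    - [0,0,-0.1,-48,247,140,1]
  force: 10

```text
time: 1.68
ee_pos: [0.5083, 0.2814, 0.079]
eef_rot: [0.672, 0.741, -0.003, -0.0]
ft_force: [-0.6, -0.0, 0.1]
width: 0.0868
grip_force: 0.0
```

```bash
cat > s.py <<'E'
from h import *
import sys
np.set_printoptions(precision=4,suppress=True)
t=np.array([float(x) for x in sys.argv[1:4]]); s=r.read_state()
M=R.from_quat(s["eef_rot"]).as_matrix()
print("pos",s["ee_pos"],"psi",np.degrees(np.arctan2(M[1,1],M[0,1])),"tilt",M[:,2],"shift mm",M.T@(t-s["ee_pos"])*1e3,"q",s["joint_positions"],"w",s["width"],"t",s["time"])
E
python3 s.py 0.5088 0.2808 0.041
```

```text
pos [0.5083 0.2814 0.079 ] psi 5.61754236413079 tilt [-0.0044 -0.0045 -1.    ] shift mm [-0.4996  0.5982 37.9613] q [-0.8327  0.3678  0.2995  1.7531 -0.1213  1.0451 -0.3924] w 0.08676844646502133 t 1.6833
```

apply_moves:
  steps:
    - [0,0,0,-0.5,0.6,20,1]
    - [0,0,0,-0.5,0.6,38,1]
    - [0,0,0,-0.5,0.6,38,1]
    - [0,0,0,-0.5,0.6,38,0]
    - [0,0,0,-0.5,0.6,38,0]
    - [0,0,0,-0.5,0.6,38,0]
    - [0,0,0,-0.5,0.6,38,0]
    - [0,0,0,-0.5,0.6,38,0]
    - [0,0,0,-0.5,0.6,28,0]
    - [0,0,0,-0.5,0.6,8,0]
    - [0,0,0,-0.5,0.6,-12,0]
    - [0,0,0,-0.5,0.6,-32,0]
    - [0,0,0,-0.5,0.6,-32,0]
  force: 12

```text
time: 2.77
ee_pos: [0.5117, 0.284, 0.1196]
eef_rot: [0.671, 0.741, 0.003, 0.001]
ft_force: [0.8, 0.3, 0.3]
width: 0.0443
grip_force: 0.0
```

```bash
python3 s.py 0.6086 0.3227 0.111; python3 - <<'E'
from h import *
for n in ("scene","top"): 
    c=cam(n); P=cloud(c)
    cv2.imwrite(f"pics/{n}1.png",c["pixels"][100:300,130:330,::-1])
cv2.imwrite("pics/c1.png",cv2.resize(np.hstack([cv2.imread("pics/scene1.png"),cv2.imread("pics/top1.png")]),None,fx=2,fy=2))
E
```

```text
pos [0.5117 0.284  0.1196] psi 5.706577669173904 tilt [ 0.0053  0.0039 -1.    ] shift mm [ 28.8044 100.1991   9.2795] q [-0.8404  0.3223  0.3075  1.7179 -0.1079  1.1112 -0.4009] w 0.0443156095109446 t 2.7667
```

View pics/c1.png

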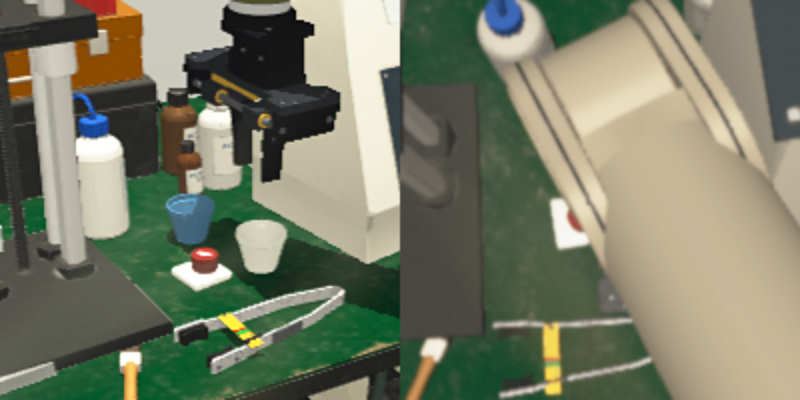

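The left half (scene) shows the white cup still standing at (262,245) and the closed, empty fingers above it. The grasp slipped off, so I let the arm settle and relocate the cup.

apply_moves:
  steps:
    - [0,0,0,0,0,0,1]
    - [0,0,0,0,0,0,1]
    - [0,0,0,0,0,0,1]
    - [0,0,0,0,0,0,1]

```text
time: 3.2
ee_pos: [0.5093, 0.2828, 0.1139]
eef_rot: [0.671, 0.742, -0.001, -0.0]
ft_force: [0.9, -0.3, 0.0]
width: 0.0627
grip_force: 0.0
```

```bash
python3 s.py 0.5088 0.2808 0.041; cat > rim.py <<'E'
from h import *
from scipy.optimize import least_squares
def rims(c,lo=.042,hi=.048,xy=(.509,.281),rad=.045):
    P=cloud(c); k=(P[...,2]>lo)&(P[...,2]<hi)&(np.hypot(P[...,0]-xy[0],P[...,1]-xy[1])<rad)
    q=P[k][:,:2]
    cc,rr=cv2.minEnclosingCircle(q.astype(np.float32)); return np.round(cc,4),round(rr*1e3,1),len(q),P[k][:,2].max()
E
python3 - <<'E'
from rim import *
c=cam("scene"); P=cloud(c)
print("white",rims(c),"blue",rims(c,xy=(.6086,.3227)))
np.savez("sc1.npz",P=P,px=c["pixels"])
E
```

```text
pos [0.5093 0.2828 0.1139] psi 5.732397006692922 tilt [-0.0008 -0.0007 -1.    ] shift mm [-1.8998 -0.6106 72.9303] q [-0.8401  0.3281  0.3063  1.7234 -0.1087  1.1077 -0.4003] w 0.06270704515559378 t 3.2
white (array([0.5078, 0.2813]), 30.6, 111, np.float64(0.04793082233266155)) blue (array([0.6077, 0.3222]), 31.0, 101, np.float64(0.047907100158308236))
```

apply_moves:
  steps:
    - [0,0,0,0,0,30,1]
    - [0,0,0,0,0,55,1]
    - [0,0,0,0,0,70,1]
    - [0,0,0,0,0,70,1]
    - [0,0,0,0,0,70,1]
    - [0,0,0,0,0,70,1]

```text
time: 3.75
ee_pos: [0.5102, 0.2833, 0.0456]
eef_rot: [0.671, 0.742, 0.001, 0.0]
ft_force: [0.7, -0.1, 0.5]
width: 0.0869
grip_force: 0.0
```

apply_moves:
  steps:
    - [0,0,0,-2,-1,4.5,1]
    - [0,0,0,-2,-1,4.5,0]
    - [0,0,0,-2,-1,4.5,0]
    - [0,0,0,-2,-1,4.5,0]
    - [0,0,0,-2,-1,4.5,0]
    - [0,0,0,-2,-1,4.5,0]
    - [0,0,0,-2,-1,4.5,0]
    - [0,0,0,-2,-1,4.5,0]
    - [0,0,0,-2,-1,4.5,0]
    - [0,0,0,-2,-1,4.5,0]

```text
time: 4.58
ee_pos: [0.5088, 0.281, 0.0402]
eef_rot: [0.671, 0.742, 0.0, -0.0]
ft_force: [-0.1, -0.6, 2.5]
width: 0.0575
grip_force: 12.0
```

apply_moves:
  steps:
    - [0,0,0,0,0,-10,0]
    - [0,0,0,0,0,-30,0]
    - [0,0,0,0,0,-50,0]
    - [0,0,0,0,0,-65,0]
    - [0,0,0.03,6,20,-65,0]
    - [0,0,0.06,12,40,-65,0]
    - [0,0,0.09,18,60,-65,0]
    - [0,0,0.13,24,80,-65,0]
    - [0,0,0.13,29,96,-65,0]
    - [0,0,0.13,31.6,103.4,-65,0]
    - [0,0,0.13,31.6,103.4,-65,0]
    - [0,0,0.13,31.6,103.4,-65,0]
    - [0,0,0.13,31.6,103.4,-65,0]
    - [0,0,0.13,31.6,103.4,-65,0]

```text
time: 5.75
ee_pos: [0.6078, 0.3225, 0.1054]
eef_rot: [0.718, 0.696, -0.0, -0.0]
ft_force: [0.4, 0.1, -1.1]
width: 0.057
grip_force: 12.0
```

```bash
python3 s.py 0.6086 0.3227 0.105; python3 - <<'E'
from h import *
c=cam("scene"); cv2.imwrite("pics/c2.png",cv2.resize(c["pixels"][150:300,130:330,::-1],None,fx=3,fy=3))
E
```

```text
pos [0.6078 0.3225 0.1054] psi -1.7095879867646204 tilt [-0.0003  0.0003 -1.    ] shift mm [0.2698 0.7978 0.3652] q [-0.7834  0.5609  0.3279  1.4271 -0.1864  1.1842 -0.4617] w 0.05695520210275774 t 5.75
```

View pics/c2.png

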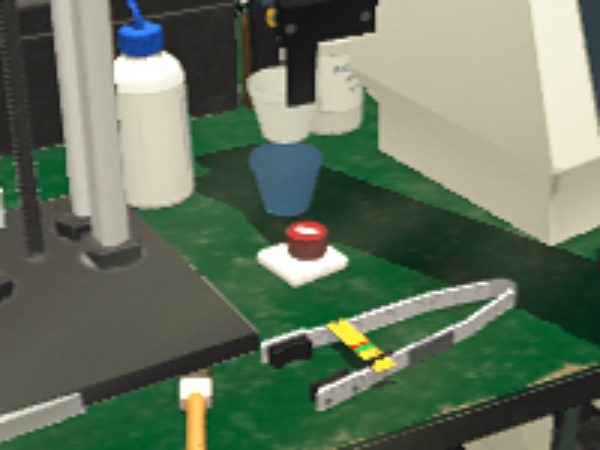

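The picture shows the white cup held upright at (285,100), directly above the blue cup at (287,180). I lower it.

apply_moves:
  steps:
    - [0,0,0,0.3,0.8,15,0]
    - [0,0,0,0.3,0.8,28,0]
    - [0,0,0,0.3,0.8,36,0]
    - [0,0,0,0.3,0.8,42,0]
    - [0,0,0,0.3,0.8,47,0]
    - [0,0,0,0.3,0.8,50,0]
    - [0,0,0,0.3,0.8,51.5,0]
    - [0,0,0,0.3,0.8,51.5,0]
    - [0,0,0,0.3,0.8,51.5,0]
    - [0,0,0,0.3,0.8,51.5,0]

```text
time: 6.63
ee_pos: [0.6094, 0.323, 0.0542]
eef_rot: [0.718, 0.696, 0.0, -0.0]
ft_force: [-3.1, -1.4, 6.1]
width: 0.0577
grip_force: 12.0
```

Height and force agree with the cup being home. I release it and back off.

apply_moves:
  steps:
    - [0,0,0,0,0,0,0.7]
    - [0,0,0,0,0,0,0.7]
    - [0,0,0,0,0,0,0.7]
    - [0,0,0,0,0,0,0.9]
    - [0,0,0,0,0,0,0.9]
    - [0,0,0,0,0,0,0.9]
    - [0,0,0,0,0,-25,0.9]
    - [0,0,0,0,0,-60,0.9]
    - [0,0,0,0,-40,-80,0.9]
    - [0,0,0,0,-80,-80,0.9]
    - [0,0,0,0,-120,-80,0.9]
    - [0,0,0,0,-160,-80,0.9]
    - [0,0,0,0,-195,-80,0.9]
    - [0,0,0,0,-195,-80,0.9]
    - [0,0,0,0,-195,-80,0.9]

```text
time: 7.88
ee_pos: [0.4128, 0.3296, 0.134]
eef_rot: [0.717, 0.697, 0.0, -0.001]
ft_force: [1.0, -0.6, 0.5]
width: 0.0828
grip_force: 0.0
```

```bash
python3 s.py 0.3928 0.3307 0.08; python3 - <<'E'
from rim import *
c=cam("scene"); t=cam("top")
print(rims(c,.055,.064,(.6086,.3227)),rims(c,.040,.051,(.6086,.3227)),rims(t,.055,.064,(.6086,.3227)))
cv2.imwrite("pics/c3.png",np.hstack([cv2.resize(c["pixels"][160:280,160:290,::-1],None,fx=3,fy=3),cv2.resize(t["pixels"][130:250,180:310,::-1],None,fx=3,fy=3)]))
E
```

```text
pos [0.4128 0.3296 0.134 ] psi -1.5527626467331308 tilt [-0.0001  0.0013 -1.    ] shift mm [  0.5248 -20.0006  54.0228] q [-1.0233  0.1877  0.2936  1.8443 -0.0612  1.1174 -0.7349] w 0.08278048672721246 t 7.8833
(array([0.6106, 0.3218]), 31.7, 127, np.float64(0.06332481838652249)) (array([0.6091, 0.3215]), 31.9, 192, np.float64(0.05098995179923049)) (array([0.6095, 0.3224]), 29.5, 132, np.float64(0.06399099313222423))
```

View pics/c3.png

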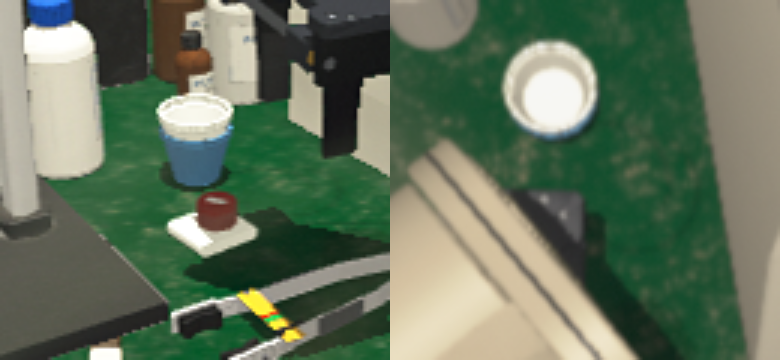

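The scene half shows the white cup sitting evenly in the blue one at (197,135), and the top half shows it upright and centred at (550,90). It is fully home. On to the tongs.

apply_moves:
  steps:
    - [0,0,-0.08,0.5,-10,20,0.9]
    - [0,0,-0.164,0.5,-20,45,0.9]
    - [0,0,-0.164,0.5,-20,75,0.9]
    - [0,0,-0.164,0.5,-20,100,0.9]
    - [0,0,-0.164,0.5,-20,110,0.9]
    - [0,0,-0.164,0.5,-20,110,0.9]
    - [0,0,-0.164,0.5,-20,110,0.9]
    - [0,0,-0.164,0.5,-20,110,0.9]
  force: 30

```text
time: 8.65
ee_pos: [0.3958, 0.3305, 0.025]
eef_rot: [0.659, 0.753, 0.001, 0.0]
ft_force: [-0.2, 0.6, 1.0]
width: 0.0824
grip_force: 0.0
```

```bash
python3 s.py 0.3928 0.3307 0.003
```

```text
pos [0.3958 0.3305 0.025 ] psi 7.628483946282068 tilt [ 0.0016  0.0015 -1.    ] shift mm [ 0.5806 -2.9496 21.9631] q [-1.0079  0.3043  0.2531  1.9658 -0.0974  0.8808 -0.5709] w 0.0824001379427636 t 8.65
```

apply_moves:
  steps:
    - [0,0,0,0.5,-3,10,0.9]
    - [0,0,0,0.5,-3,18,0.9]
    - [0,0,0,0.5,-3,21.5,0.9]
    - [0,0,0,0.5,-3,21.5,0.9]
    - [0,0,0,0.5,-3,21.5,0.9]
    - [0,0,0,0.5,-3,21.5,0.2]
    - [0,0,0,0.5,-3,21.5,0.2]
    - [0,0,0,0.5,-3,21.5,0.2]
    - [0,0,0,0.5,-3,21.5,0.2]
    - [0,0,0,0.5,-3,21.5,0.2]
    - [0,0,0,0.5,-3,21.5,0.2]
    - [0,0,0,0.5,-3,21.5,0.2]
    - [0,0,0,0.5,-3,21.5,0.2]
    - [0,0,0,0.5,-3,21.5,0.2]
    - [0,0,0,0.5,-3,21.5,0.2]

```text
time: 9.9
ee_pos: [0.3915, 0.3301, 0.0022]
eef_rot: [0.658, 0.753, 0.0, -0.0]
ft_force: [0.6, -0.4, 1.6]
width: 0.0526
grip_force: 5.2
```

```bash
python3 s.py 0.3928 0.3307 0.003; python3 - <<'E'
from h import *
c=cam("scene"); t=cam("top")
np.savez("t2.npz",s=c["pixels"],t=t["pixels"])
cv2.imwrite("pics/c4.png",np.hstack([cv2.resize(c["pixels"][215:305,190:315,::-1],None,fx=3,fy=3),cv2.resize(t["pixels"][220:310,165:290,::-1],None,fx=3,fy=3)]))
E
```

```text
pos [0.3915 0.3301 0.0022] psi 7.680925792112383 tilt [ 0.0002  0.0003 -1.    ] shift mm [ 0.4205  1.3955 -0.8309] q [-1.0062  0.336   0.2458  1.9848 -0.1087  0.8328 -0.5663] w 0.05257124103607974 t 9.9
```

View pics/c4.png

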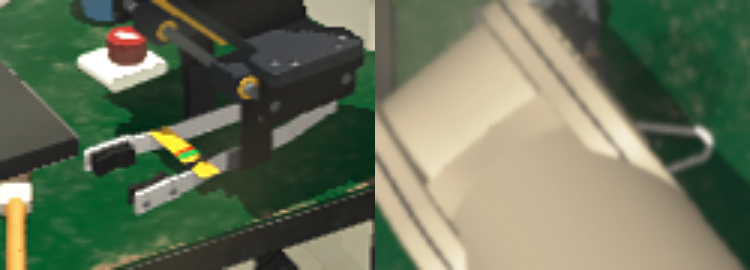

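The scene half shows the fingers on both thumb plates at (255,140), with the jaws open at (110,165). The width is 52.6 mm at 5 N. I lift, turn the tongs to point ahead (+x) and hover short of the mount.

apply_moves:
  steps:
    - [0,0,0,0,0,0,0.18]
    - [0,0,0,0,0,-10,0.18]
    - [0,0,0,0,0,-30,0.18]
    - [0,0,0,0,0,-55,0.18]
    - [0,0,0.1,0,0,-80,0.18]
    - [0,0,0.22,0,0,-98,0.18]
    - [0,0,0.34,0,0,-98,0.18]
    - [0,0,0.46,0,0,-98,0.18]
    - [0,0,0.58,0,0,-98,0.18]
    - [0,0,0.7,0,0,-98,0.18]
    - [0,0,0.82,0,0,-98,0.18]
    - [0,0,0.94,0,0,-98,0.18]
    - [0,0,1.06,0,0,-98,0.18]
    - [0,0,1.18,0,0,-98,0.18]
    - [0,0,1.3,0,0,-98,0.18]
    - [0,0,1.42,4,10,-98,0.18]
    - [0,0,1.54,8,25,-98,0.18]
    - [0,0,1.66,12,40,-98,0.18]
    - [0,0,1.79,16,50.5,-98,0.18]
    - [0,0,1.79,16,50.5,-98,0.18]

```text
time: 11.67
ee_pos: [0.4406, 0.353, 0.1005]
eef_rot: [0.999, -0.046, 0.0, 0.0]
ft_force: [-0.1, -0.6, -1.3]
width: 0.0515
grip_force: 4.6
```

apply_moves:
  steps:
    - [0,0,0,0,0,0,0.18]
    - [0,0,0,0,0,0,0.18]
    - [0,0,0,0,0,0,0.18]
    - [0,0,0,0,0,0,0.18]

```text
time: 12.0
ee_pos: [0.4387, 0.3524, 0.1002]
eef_rot: [0.999, -0.042, -0.0, -0.0]
ft_force: [-0.1, -0.3, -0.3]
width: 0.0512
grip_force: 4.6
```

```bash
python3 s.py 0.4395 0.3528 0.1; python3 - <<'E'
from h import *
np.set_printoptions(precision=4,suppress=True)
c=cam("scene"); t=cam("top")
np.savez("t3.npz",s=c["pixels"],t=t["pixels"],sz=c["z_map"],tz=t["z_map"])
cv2.imwrite("pics/c5.png",np.hstack([cv2.resize(c["pixels"][170:290,160:290,::-1],None,fx=3,fy=3),cv2.resize(t["pixels"][150:270,160:290,::-1],None,fx=3,fy=3)]))
# mount from scene0
d=dict(np.load("scene0.npz"));P=cloud(d);h=cv2.cvtColor(d["pixels"],cv2.COLOR_RGB2HSV)
m=((h[...,0]<8)|(h[...,0]>170))&(h[...,1]>110)&(np.hypot(P[...,0]-.519,P[...,1]-.346)<.03)
q=P[m&(P[...,2]>.0255)];print(cv2.minEnclosingCircle(q[:,:2].astype(np.float32)),len(q));q=P[m];print(len(q),q.min(0),q.max(0))
E
```

```text
pos [0.4387 0.3524 0.1002] psi -94.76825906978866 tilt [-0.0005  0.0002 -1.    ] shift mm [ 0.7649 -0.4463  0.1721] q [-1.1616  0.3154  0.4775  1.7968 -0.1639  1.0686 -2.279 ] w 0.0511746588665987 t 12.0
((0.516972005367279, 0.3465918004512787), 0.015500383451581001) 65
113 [0.5029 0.3319 0.0133] [0.5322 0.3611 0.0309]
```

View pics/c5.png

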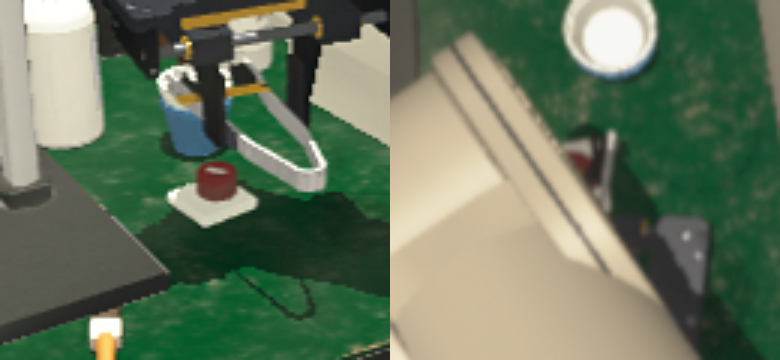

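The scene half shows the tongs held with the bow at (315,180) and the jaws ahead; the top half shows one jaw arm at (610,165) beside the mount at (578,160). I check level and jaw position from depth.

```bash
python3 - <<'E'
from h import *
np.set_printoptions(precision=4,suppress=True)
f=np.load("t3.npz"); d=dict(np.load("scene0.npz"));d["z_map"]=f["sz"];P=cloud(d)
v,u=np.mgrid[:420,:560]
tcp=np.array([.4387,.3524]);a=np.array([np.cos(np.radians(-4.77)),np.sin(np.radians(-4.77))]);n=np.array([-a[1],a[0]])
Q=P[...,:2]-tcp;s=Q@a;t=Q@n
for nm in("scene","top"):
    if nm=="top":
        d=dict(np.load("top0.npz"));d["z_map"]=f["tz"];P=cloud(d);Q=P[...,:2]-tcp;s=Q@a;t=Q@n
    print(nm)
    for s0 in np.arange(-.11,.12,.01):
        k=(s>s0)&(s<s0+.01)&(abs(t)<.045)&(P[...,2]>.08)&(P[...,2]<.13)
        if k.sum()>3: print(round(s0,3),k.sum(),"z",np.percentile(P[k][:,2],[10,50,90]),"t",np.percentile(t[k],[5,50,95])*1e3)
E
```

```text
scene
-0.1 65 z [0.1067 0.1123 0.1181] t [-7.282   1.2967  7.9668]
-0.09 34 z [0.1053 0.1115 0.1181] t [-10.8735   9.3253  10.7004]
-0.08 31 z [0.1065 0.1128 0.1175] t [-11.353   11.6227  13.3484]
-0.07 33 z [0.1059 0.111  0.1165] t [-14.1504  13.7538  16.2035]
-0.06 27 z [0.1046 0.1116 0.1162] t [-15.9028  15.6641  18.6597]
-0.05 30 z [0.1033 0.1116 0.1157] t [-18.7807  18.393   20.5686]
-0.04 33 z [0.1034 0.111  0.1155] t [-20.5167  19.9221  21.6673]
-0.03 35 z [0.1018 0.1086 0.1143] t [-20.9471  19.574   23.4257]
-0.02 70 z [0.1036 0.1122 0.1253] t [-33.0346  22.4028  34.1573]
-0.01 116 z [0.105  0.1158 0.1264] t [-32.0193  24.5045  34.9266]
-0.0 47 z [0.1043 0.1134 0.1251] t [-26.6601 -21.0771  35.3545]
0.01 23 z [0.1034 0.1115 0.118 ] t [-26.4773 -20.7721  34.5867]
0.02 11 z [0.0994 0.1072 0.1114] t [-23.5172 -21.7805 -20.7485]
0.03 44 z [0.1011 0.1122 0.1136] t [-23.1252  -9.5175  35.8185]
0.04 49 z [0.1009 0.1116 0.1126] t [-23.0738   4.913   39.0184]
0.05 16 z [0.0984 0.1094 0.1122] t [-25.8394  26.9218  31.5505]
0.06 37 z [0.1039 0.1079 0.1103] t [-27.243  -13.835   30.9656]
0.07 31 z [0.1013 0.1082 0.11  ] t [-27.1399  18.1057  30.7058]
0.08 47 z [0.0987 0.1067 0.1089] t [-28.7401 -16.8302  31.9921]
0.09 22 z [0.0967 0.106  0.1085] t [-27.527   19.4653  32.2596]
top
0.05 9 z [0.1001 0.1079 0.109 ] t [-27.3585 -26.3398 -24.8636]
0.06 33 z [0.1037 0.1082 0.1111] t [-29.3118 -24.6344 -15.8122]
0.07 45 z [0.1031 0.1077 0.11  ] t [-29.1758 -23.6501 -17.1874]
0.08 42 z [0.1006 0.1074 0.1095] t [-29.5243 -24.5791 -17.3832]
0.09 23 z [0.1039 0.1072 0.1087] t [-29.4956 -23.9739 -16.7254]
```

apply_moves:
  steps:
    - [0,0,0,0,0.5,20,0.18]
    - [0,0,0,0,0.5,40,0.18]
    - [0,0,0,0,0.5,53,0.18]
    - [0,0,0,0,0.5,60,0.18]
    - [0,0,0,0,0.5,66,0.18]
    - [0,0,0,0,0.5,72,0.18]
    - [0,0,0,0,0.5,77,0.18]
    - [0,0,0,0,0.5,81,0.18]
    - [0,0,0,0,0.5,81,0.18]
    - [0,0,0,0,0.5,81,0.18]
    - [0,0,0,0,0.5,81,0.18]
    - [0,0,0,0,0.5,81,0.18]

```text
time: 13.1
ee_pos: [0.4395, 0.3523, 0.0195]
eef_rot: [0.999, -0.043, 0.0, -0.0]
ft_force: [0.1, 0.3, -0.5]
width: 0.0513
grip_force: 4.6
```

```bash
python3 s.py 0.4387 0.3519 0.019; python3 - <<'E'
from h import *
c=cam("scene"); t=cam("top")
cv2.imwrite("pics/c6.png",np.hstack([cv2.resize(c["pixels"][190:290,185:285,::-1],None,fx=4,fy=4),cv2.resize(t["pixels"][160:260,180:280,::-1],None,fx=4,fy=4)]))
E
```

```text
pos [0.4395 0.3523 0.0195] psi -94.88125562418082 tilt [ 0.0005  0.0006 -1.    ] shift mm [-0.7279  0.4746  0.4613] q [-1.129   0.4259  0.4467  1.8528 -0.2278  0.9123 -2.2329] w 0.051328571707636945 t 13.1
```

View pics/c6.png

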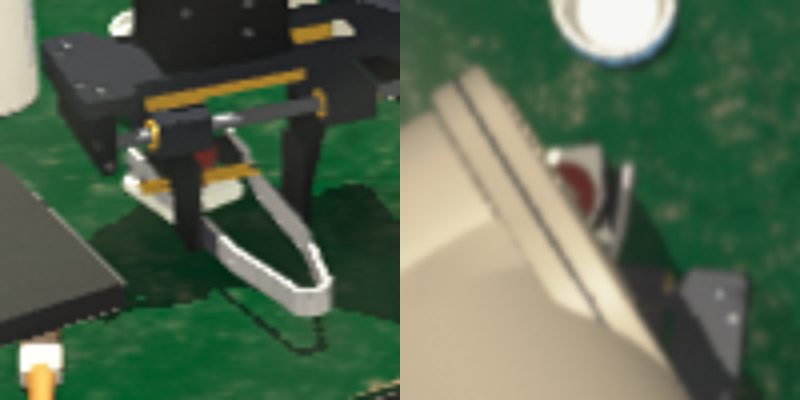

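The mount sits between the jaws: red at (575,187) in the top half, with the jaw plate beside it from (632,165) to (612,250). It looks a few mm ahead of the jaw middle, so I measure that.

```bash
python3 - <<'E'
from h import *
np.set_printoptions(precision=4,suppress=True)
t=cam("top");P=cloud(t);h=cv2.cvtColor(t["pixels"],cv2.COLOR_RGB2HSV)
tcp=np.array([.4395,.3523]);a=np.array([np.cos(np.radians(-4.88)),np.sin(np.radians(-4.88))]);n=np.array([-a[1],a[0]])
def st(Q): Q=Q[...,:2]-tcp; return np.stack([Q@a,Q@n],-1)*1e3
v,u=np.mgrid[:420,:560]
m=((h[...,0]<8)|(h[...,0]>170))&(h[...,1]>100)&(np.hypot(u-223,v-207)<16)
q=st(np.array([plane(t,x,y,.028) for x,y in zip(u[m],v[m])]));print("mount s",q[:,0].min(),q[:,0].max(),"t",q[:,1].min())
k=(h[...,1]<60)&(h[...,2]>110)&(u>228)&(u<245)&(v>195)&(v<225)
q=st(np.array([plane(t,x,y,.027) for x,y in zip(u[k],v[k])]));q=q[(q[:,1]<-20)&(q[:,1]>-36)];print("plate s",q[:,0].min(),q[:,0].max(),"t",np.percentile(q[:,1],[2,50,98]))
E
```

```text
mount s 72.740642975936 93.50431188606807 t -11.95384857327806
plate s 50.268972013296526 98.5073835613027 t [-29.926  -26.5625 -20.4193]
```

Mount is at about s 79, t +2 mm against a jaw middle of 81: good. I squeeze gently.

apply_moves:
  steps:
    - [0,0,0,0,0,0,0.15]
    - [0,0,0,0,0,0,0.12]
    - [0,0,0,0,0,0,0.1]
    - [0,0,0,0,0,0,0.08]
    - [0,0,0,0,0,0,0.06]
    - [0,0,0,0,0,0,0.05]
    - [0,0,0,0,0,0,0.04]
    - [0,0,0,0,0,0,0.03]
    - [0,0,0,0,0,0,0.03]
    - [0,0,0,0,0,0,0.03]
    - [0,0,0,0,0,0,0.03]
  force: 25

```text
time: 14.17
ee_pos: [0.4392, 0.3521, 0.0191]
eef_rot: [0.999, -0.043, -0.0, -0.0]
ft_force: [0.8, -0.2, -1.3]
width: 0.0454
grip_force: 12.6
```

apply_moves:
  steps:
    - [0,0,0,0,0,0,0.02]
    - [0,0,0,0,0,0,0.01]
    - [0,0,0,0,0,0,0.005]
    - [0,0,0,0,0,0,0.005]
    - [0,0,0,0,0,0,0.005]
    - [0,0,0,0,0,0,0.005]

```text
time: 14.67
ee_pos: [0.4393, 0.3521, 0.0191]
eef_rot: [0.999, -0.043, 0.0, -0.0]
ft_force: [1.1, -0.7, -0.9]
width: 0.0442
grip_force: 15.2
```

15 N per plate at 44.2 mm is mid-green. I lift, then check.

apply_moves:
  steps:
    - [0,0,0,0,0,-5,0.005]
    - [0,0,0,0,0,-15,0.005]
    - [0,0,0,0,0,-30,0.005]
    - [0,0,0,0,0,-45,0.005]
    - [0,0,0,0,0,-60,0.005]
    - [0,0,0,0,0,-75,0.005]
    - [0,0,0,0,0,-83,0.005]
    - [0,0,0,0,0,-85,0.005]
    - [0,0,0,0,0,-85,0.005]
    - [0,0,0,0,0,-85,0.005]
    - [0,0,0,0,0,-85,0.005]

```text
time: 15.58
ee_pos: [0.4388, 0.3517, 0.1032]
eef_rot: [0.999, -0.043, -0.0, 0.0]
ft_force: [0.5, 0.1, -0.6]
width: 0.0446
grip_force: 15.2
```

```bash
python3 s.py 0.531 0.338 0.104; python3 - <<'E'
from h import *
c=cam("scene"); t=cam("top")
cv2.imwrite("pics/c7.png",np.hstack([cv2.resize(c["pixels"][160:280,165:285,::-1],None,fx=3,fy=3),cv2.resize(t["pixels"][140:260,170:290,::-1],None,fx=3,fy=3)]))
E
```

```text
pos [0.4388 0.3517 0.1032] psi -94.87837845942333 tilt [-0.0009 -0.0009 -1.    ] shift mm [93.0444  5.8585 -0.8523] q [-1.1638  0.3121  0.4806  1.7941 -0.1619  1.0757 -2.2815] w 0.04462056807210158 t 15.5833
```

View pics/c7.png

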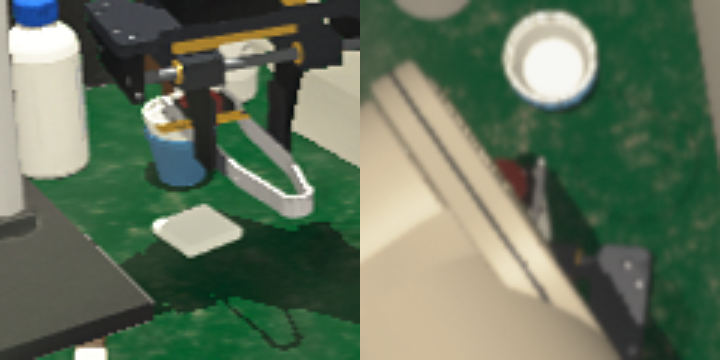

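The tile is empty and the red mount is held in the jaws at (505,180) in the top half. I carry it over the cups.

apply_moves:
  steps:
    - [0,0,0.01,8,0.5,0,0.005]
    - [0,0,0.03,20,1.5,0,0.005]
    - [0,0,0.05,35,2.5,0,0.005]
    - [0,0,0.07,50,3.5,0,0.005]
    - [0,0,0.09,65,4.5,0,0.005]
    - [0,0,0.11,80,5.5,0,0.005]
    - [0,0,0.124,89,6,0,0.005]
    - [0,0,0.124,93,6,0,0.005]
    - [0,0,0.124,93,6,0,0.005]
    - [0,0,0.124,93,6,0,0.005]
    - [0,0,0.124,93,6,0,0.005]
    - [0,0,0.124,93,6,0,0.005]
    - [0,0,0.124,93,6,0,0.005]

```text
time: 16.77
ee_pos: [0.5309, 0.3386, 0.1042]
eef_rot: [0.995, -0.104, -0.0, -0.0]
ft_force: [-0.3, -0.0, -1.3]
width: 0.0439
grip_force: 15.2
```

```bash
python3 s.py 0.531 0.338 0.104; python3 - <<'E'
from h import *
from rim import rims
np.set_printoptions(precision=4,suppress=True)
for nm in("scene","top"):
    c=cam(nm);P=cloud(c);h=cv2.cvtColor(c["pixels"],cv2.COLOR_RGB2HSV)
    m=((h[...,0]<8)|(h[...,0]>170))&(h[...,1]>100)&(np.hypot(P[...,0]-.6095,P[...,1]-.3224)<.04)&(P[...,2]>.08)&(P[...,2]<.14)
    q=P[m];print(nm,len(q),q.min(0),q.max(0)) if len(q) else print(nm,0)
    if len(q): 
        k=q[:,2]>q[:,2].max()-.006; print("top pts slope",np.linalg.lstsq(np.c_[q[k],np.ones(k.sum())][:,[0,1,3]],q[k,2],rcond=None)[0],k.sum())
    try: print("rim",rims(c,.055,.064,(.6095,.3224)))
    except Exception as e: print(e)
E
```

```text
pos [0.5309 0.3386 0.1042] psi -101.9386483411649 tilt [-0.0002  0.0005 -1.    ] shift mm [0.2495 0.586  0.1949] q [-1.0347  0.4634  0.5147  1.6121 -0.2463  1.131  -2.2389] w 0.04387579173595118 t 16.7667
scene 56 [0.5913 0.305  0.0973] [0.6209 0.3294 0.1153]
top pts slope [0.0913 0.0702 0.0356] 43
rim (array([0.608 , 0.3204]), 31.0, 88, np.float64(0.062454613740642095))
top 0
zero-size array to reduction operation maximum which has no identity
```

apply_moves:
  steps:
    - [0,0,0,0,0,0,0.005]
    - [0,0,0,0,0,0,0.005]
    - [0,0,0,0,0,0,0.005]
    - [0,0,0,0,0,0,0.005]
    - [0,0,0,0,0,0,0.005]
    - [0,0,0,0,0,0,0.005]
    - [0,0,0,0,0,0,0.005]
    - [0,0,0,0,0,0,0.005]

```text
time: 17.53
ee_pos: [0.5314, 0.3382, 0.1041]
eef_rot: [0.995, -0.104, 0.0, -0.0]
ft_force: [0.7, 0.8, -1.8]
width: 0.0438
grip_force: 15.2
```

```bash
python3 s.py 0.531 0.338 0.104; python3 -c "
from bench import r
print(r.close_job())"
```

```text
pos [0.5314 0.3382 0.1041] psi -101.98582866378815 tilt [ 0.      0.0001 -1.    ] shift mm [-0.3585  0.279   0.0566] q [-1.034   0.4642  0.5151  1.6115 -0.2463  1.1311 -2.2389] w 0.0438351079754176 t 17.5333
the job is handed in; nothing more can be done
None
```

I handed the job in at 17.5 s; it returned no verdict. By my measurements the white cup is fully home in the blue one, and the tongs hold the mount still and level over the cups, about 35 mm clear of the rim and squeezed to mid-green (inferred from the 43.8 mm thumb width and 15 N grip).

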